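Bleed the pressure pot through its relief valve

ROBOT

A 6-joint arm with a two-finger parallel gripper is mounted at the origin on the work surface. World frame = base frame: x ahead of the robot, y to its left, z up, the work surface at z = 0. Lengths are in m, angles in rad, forces in N, time in s.
With the tool pointing down it reaches from about 0.3 to 0.875 m from the base axis. Payload 6.4 kg.
Tool frame: the origin (TCP) lies at the very end of the fingers, on their centre line; the grasp point (between the pads) lies ctrl.pinch_z behind it (ctrl.pinch_z is the distance from the TCP to the grasp point, in m); y points along the fingers, z is the direction in which the jaws open and shut, and the axes are right-handed (so a half turn about y gives the same grasp; the last joint's range is limited). The gripper opens to 85 mm and grips with 20 to 120 N. Pads are 22 mm wide; open, the fingers measure 114 mm over their backs; the gripper's body (76 mm by 85 mm) begins 54 mm behind the grasp point. The pads swing forward as they close: fully open they stand 13 mm farther back than shut.
Start: joints at [0.973, 0.181, 1.607, -0, 1.354, -0.206], TCP at [0.22, 0.531, 0.231] pointing down, gripper open.
Joint ranges: [-2.99, 2.99], [-0.89, 2.07], [0.3, 2.58], [-1.14, 4.28], [0, 2.63], [-3.12, 3.12]. Speed limits (rad/s): [2.57, 2.57, 3.01, 3.14, 3.14, 3.14].

INTERFACE

Orientations are given as a unit quaternion [w, x, y, z].
In Python, from bench import ctrl gives the robot as it stands.
- The arm moves only by the shell command python3 -m pendant 'ROWS'. ROWS is JSON, one flat list of numbers, 7 for each row, row after row: the shift along the world's x, y, z in m, then the turn, a rotation vector about the world's x, y, z in degrees, then the finger opening in m, from 0 to 0.0854. In form: [tx, ty, tz, rx, ry, rz, hand, tx, ty, tz, rx, ry, rz, hand, ...]. A call has 1 to 12 rows; each row shifts and turns the commanded pose from where the row before left it; what a row does not reach is not made up. A row lasts 1/8 s, in which the tool goes at most 62.5 mm and 10.7 degrees, less where a joint would pass 70% of its speed; a pose out of reach is approached as far as the arm can. A call with a gripper value outside its range is refused whole. The fingers move at their own pace and stop on an object; the grip force is fixed at half the most. Time passes only in rows, so rows that do not move let the fingers close. It gives the time, the measured TCP pose, the force and the opening at its end, in the units of the state.
- ctrl.get_obs(): the state, without advancing time (a new reading comes with each control period).
- ctrl.camera(name): name is "side" or "top" or "wrist"; returns the picture (420x560x3 uint8, red, green, blue); there is no depth.
- ctrl.camera_info(name): a dict with "fx", "fy", "cx", "cy" (pixels), "k1" (the pictures are not rectified: a ray, as slopes to the right and down, at radius r is drawn at 1 + k1 r^2 times it, then the intrinsics apply), "origin" and "rotation" of the camera in the world; the wrist camera has in their place "tool_from_camera" (4x4, takes a point from camera to tool coordinates, whose origin is the TCP and whose axes are the tool frame's). Camera axes: x right, y down, z forward; pixel columns grow to the right and rows downward; lengths in m; the calibration is good to about 2 mm. A picture is of the moment at which its call begins: read the wrist's pose just before it. camera_info takes no time and is no camera call.
- ctrl.hand_in(): hands the job in, once; it reports no verdict.
Trained networks look in the newest picture that a camera, given by its name, has taken for a name from the list of things; names that differ only in an ending like _2 or _b are one class to them, and where a whole thing is asked for, a point or a joint stands for the part that bears it (a point fixed in the world has none). Each returns a list of dicts, best first, with "score" (0 to 1); they miss things now and then, are a little off and sometimes report something else, mostly with a low value. They report only what shows in the picture. A call takes as long as a camera call.
- ctrl.silhouettes(target, camera): "mask" (420x560 bool, what is visible of it) and "bbox" ([left, top, right, bottom] in pixels, round what is visible of it).
The state is a dict: "time_s": time; "q": joint angles; "dq": joint speeds; "joint_efforts": joint torques, N m; "eef_pos": TCP position; "eef_rot": TCP orientation; "wrist_force": force on the tool from outside, world axes, zero at the start; "torque": the same for the moment, N m; "opening": opening from 0.0 (shut) to 1.0 (fully open).
Only numpy, scipy, OpenCV 4.12 (cv2) and the standard library are available. Lean on these libraries where they do the work, as an engineer would, in place of code of your own. Each camera call takes 0.05 s, during which the arm holds its last target.

TASK

Bleed the pressure pot on the craft table: unscrew the small knurled lock nut on the valve on its lid (anticlockwise) all the way to its end stop, let go, then press the freed pin down from above as far as it goes, hold it there for two seconds, and let it spring back up, leaving the nut unscrewed. Press gently (never more than 15 N), do not bend the thin valve stem sideways, and leave the other things on the table where they are.

Things in the scene. Friction and masses are not known exactly. Their poses are not given: they have to be found in the camera images.
- pressure_pot: Squat steel pot, 150 mm across, flat lid 130 mm above the table; fixed. Origin: centre of its underside, z up. On the lid (pot frame, mm): thin brass valve at (-22, 22); plain filler plug at (45, 30), 28 across, top at height 146; round gauge at (36, -42), 38 across, top at 153; four rim clamps, tops at 136.
- valve_base (a point): Foot of the valve, on its vertical axis, 140 mm above the table. Above it: 10 mm stem tube, knurled lock nut (16 mm across, 12 high), 6.4 mm steel pin through the nut. The stem stands out by an unreported 0 to 12 mm more or less: nut screwed down, its middle is 24 to 36 mm above this point and the flat pin tip 44.5 to 56.5 mm.
- stem_root (a point): Foot of the stem tube in its rubber mount, at rest at valve_base, moving sideways with the stem. The stem gives sideways like a spring, about 2 N per mm, and springs back; how far this point is from rest is how far the valve is bent.
- lock_nut (a joint): Turn of the knurled lock nut, rad: 0 screwed down, growing as it unscrews (anticlockwise from above), end stop at 3.3; starts at 0 to 0.6. Friction 0.08 N m, stays where left. It climbs 1.8 mm up the pin per rad (about 6 mm in all; the pin then still sticks out 8 mm above it). Needs two or three grasps.
- valve_pin (a joint): How far the pin is pressed down, m: 0 is up (closed). It carries the nut down with it and stops hard when the nut meets the stem tube: at 0.2 mm plus 1.8 mm per rad of lock_nut, so about 6 mm with the nut fully unscrewed. Spring: 3 N at the start, 8 N at 4 mm, 10 N at 6 mm; returns by itself.
- wax_tin: Bystander: open steel wax tin, 84 mm across, 75 mm tall, standing beside the pot; origin at its underside.
- wax_pen: Bystander: wooden-handled brass wax pen about 170 mm long, 17 mm thick, lying beside the pot; origin at its underside.
- dye_jar: Bystander: amber glass jar with black lid, 60 mm across, 85 mm tall, standing beside the pot; origin at its underside.
- dye_bottle: Bystander: white plastic bottle, 52 mm across, 120 mm tall; origin at its underside.
- print_block: Bystander: wooden printing block 90 x 60 x 45 mm with a grip rib on top; origin at its underside.
- flat_brush: Bystander: flat brush lying on the table; origin at its underside.
- spare_weight: Bystander: small dark steel cylinder weight, 44 mm across, 30 mm tall; origin at its underside.

How it is judged:
On the way, in this order (a step that is already met when the one before it is completed fails the run):
1. the lock nut is unscrewed to its end stop (2.9 rad or more), with the pin up (value of joint lock_nut above 2.9 rad and value of joint valve_pin below 0.0025 m), for 0.2 s.
2. the pin is pressed down at least 4 mm from above, without gripping the nut, for 1.5 s (value of joint valve_pin above 0.004 m and z of the grasp point in the frame of pressure_pot above 0.192 m), for 1.5 s.
At the end, for the whole second after the job is handed in: The lock nut is still unscrewed (2.7 rad or more), the pin has sprung back up (within 1 mm), the stem is straight (within 1 mm) (value of joint lock_nut above 2.7 rad and value of joint valve_pin below 0.001 m and distance of stem_root from where it was at the start of the episode below 0.001 m); the robot touches nothing.
It fails at once if pressing on the pin or the pot with more than 15 N (z of the grasp point in the frame of pressure_pot above 0.192 m and contact force between anything else and pressure_pot above 15 N).
It fails at once if the valve stem is bent sideways by more than 5 mm (distance of stem_root from where it was at the start of the episode above 0.005 m).
It fails at once if a bystander is moved by more than 20 mm (distance of any of wax_tin, wax_pen, dye_jar, dye_bottle, print_block, flat_brush, spare_weight from where it was at the start of the episode above 0.02 m).
It also fails if it takes over 64 s, if anything falls off the work surface, if the arm or the gripper's body presses on something with over 40 N, if the wrist force passes 120 N, or if a joint passes its speed limit or range.

## Working session

There is one attempt and no reset: what is moved stays moved. The work goes in short steps, Python scripts to look and compute and a shell command to move; the robot and the scene stay as the last step left them, time stands still between calls to the robot, and variables do not carry over. Pictures are saved under pics/ and viewed, and the job is handed in when it is done.

```bash
ls; mkdir -p pics; python3 - <<'E'
from bench import ctrl
import cv2
print(ctrl.get_obs()); print(ctrl.pinch_z)
for n in ["side","top","wrist"]:
    print(n,ctrl.camera_info(n))
    im=ctrl.camera(n); cv2.imwrite(f"pics/{n}0.png",im[:,:,::-1])
E
```

```text
pics
{'time_s': 0.0, 'q': array([ 9.72726217e-01,  1.81526689e-01,  1.60801918e+00, -2.99431657e-06,
        1.35377854e+00, -2.06279474e-01]), 'dq': array([ 0.00073692,  0.00123224, -0.00090361, -0.00062478, -0.00038909,
       -0.00031706]), 'joint_efforts': array([-1.05903524e-03, -4.44859958e+01, -3.51333046e+01, -2.55878331e-04,
        9.12388234e-03,  1.34906989e-05]), 'eef_pos': array([0.21921738, 0.5309764 , 0.23038682]), 'eef_rot': array([-0.69301848,  0.69414612, -0.13787309,  0.13739568]), 'wrist_force': array([-0.42913131,  0.33155161, -0.09162954]), 'torque': array([-0.00739079,  0.00962757, -0.03268712]), 'opening': 1.002231412980222}
0.0187
side {'fx': 401.3523511140889, 'fy': 401.3523511140889, 'cx': 283.580739606294, 'cy': 213.82437275957142, 'k1': -0.057727558110478014, 'origin': array([0.52243988, 0.97236732, 0.91391642]), 'rotation': array([ 0.00907961, -0.00758012,  0.90072722, -0.43422411])}
top {'fx': 442.61339572588975, 'fy': 442.61339572588975, 'cx': 278.95515876065366, 'cy': 206.70196858677693, 'k1': 0.04417542897761611, 'origin': array([ 0.39481956, -0.02379262,  1.21417447]), 'rotation': array([-0.06407425,  0.71140869, -0.69789187,  0.05233657])}
wrist {'fx': 377.83382496830376, 'fy': 377.83382496830376, 'cx': 274.7942527567963, 'cy': 207.0331377974475, 'k1': -0.08562652723033552, 'tool_from_camera': array([[-4.60587716e-05,  9.65896052e-01,  2.58930136e-01,
        -6.52993685e-02],
       [-3.41912313e-04, -2.58930137e-01,  9.65895992e-01,
        -1.42395035e-01],
       [ 9.99999940e-01, -4.40434189e-05,  3.42177757e-04,
        -7.15320177e-04],
       [ 0.00000000e+00,  0.00000000e+00,  0.00000000e+00,
         1.00000000e+00]])}
```

View pics/side0.png

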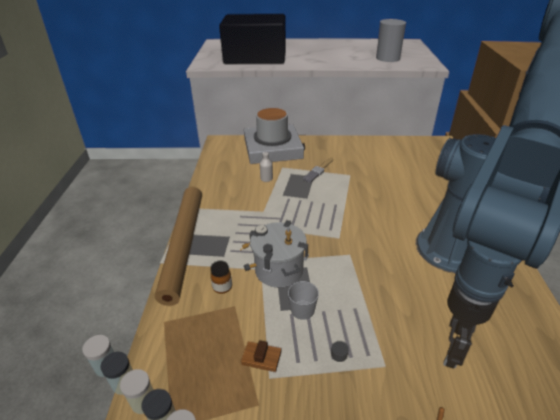

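View pics/top0.png

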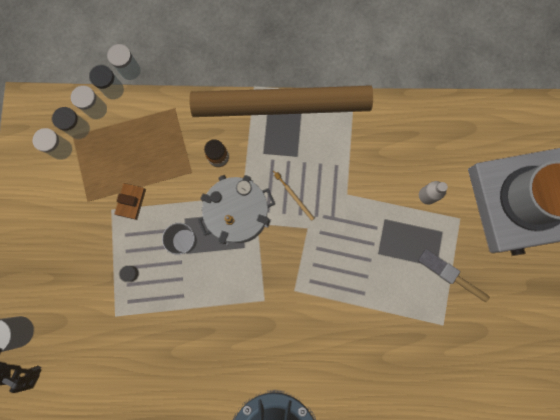

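View pics/wrist0.png

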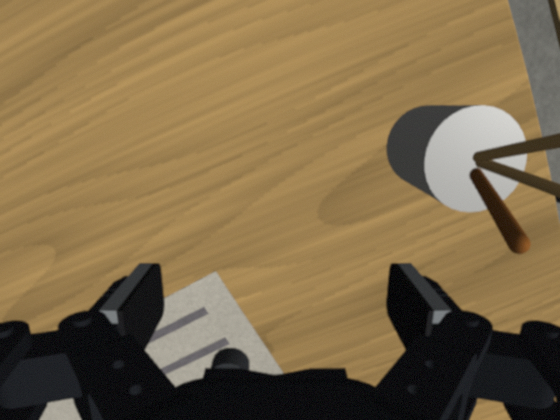

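```bash
cat > h.py <<'E'
from bench import ctrl
import numpy as np, cv2
from scipy.spatial.transform import Rotation as R
def Rq(q): return R.from_quat([q[1],q[2],q[3],q[0]]).as_matrix()
def cam(n,pose=None):
    i=ctrl.camera_info(n)
    if n!="wrist": return i,Rq(i["rotation"]),np.array(i["origin"])
    p,q=pose; T=i["tool_from_camera"]; A=Rq(q)
    return i,A@T[:3,:3],A@T[:3,3]+p
def pose():
    o=ctrl.get_obs(); return o["eef_pos"].copy(),o["eef_rot"].copy()
def ray(n,u,v,ps=None):
    i,A,o=cam(n,ps); K=np.array([[i["fx"],0,i["cx"]],[0,i["fy"],i["cy"]],[0,0,1]])
    p=cv2.undistortPoints(np.array([[[u,v]]],float),K,np.array([i["k1"],0,0,0,0]))[0,0]
    d=A@np.array([p[0],p[1],1]); return o,d/np.linalg.norm(d)
def atz(r,z): o,d=r; return o+d*(z-o[2])/d[2]
def tri(rs):
    M=np.zeros((3,3));b=np.zeros(3)
    for o,d in rs: P=np.eye(3)-np.outer(d,d); M+=P;b+=P@o
    x=np.linalg.solve(M,b); return x,[np.linalg.norm((np.eye(3)-np.outer(d,d))@(x-o)) for o,d in rs]
def proj(n,X,ps=None):
    i,A,o=cam(n,ps); c=A.T@(np.asarray(X)-o); x,y=c[:2]/c[2]; f=1+i["k1"]*(x*x+y*y)
    return i["fx"]*x*f+i["cx"],i["fy"]*y*f+i["cy"]
def crop(n,name,u0,v0,w,h,s):
    im=ctrl.camera(n)[v0:v0+h,u0:u0+w,::-1]
    cv2.imwrite(name,cv2.resize(im,None,fx=s,fy=s,interpolation=cv2.INTER_CUBIC))
E
python3 - <<'E'
from h import *
crop("side","pics/s1.png",230,210,100,90,6)
crop("top","pics/t1.png",190,165,100,90,6)
for t in ["pressure_pot","lock_nut","valve_pin"]:
  for c in ["side","top"]:
    for d in ctrl.silhouettes(t,c)[:2]:
        ys,xs=np.nonzero(d["mask"]); print(t,c,d["score"],d["bbox"],xs.mean(),ys.mean(),len(xs))
E
```

```text
pressure_pot side 0.84 [241.9, 226.0, 311.6, 283.9] 278.01610782380016 252.83300460223538 3042
pressure_pot top 0.88 [196.8, 179.4, 274.3, 245.0] 235.3596679164435 209.46116764863416 3734
pressure_pot top 0.44 [201.0, 140.6, 227.3, 168.3] 215.76107899807323 153.04238921001928 519
lock_nut side 0.33 [240.7, 338.8, 279.3, 373.7] 261.02702702702703 355.8508108108108 925
```

View pics/s1.png

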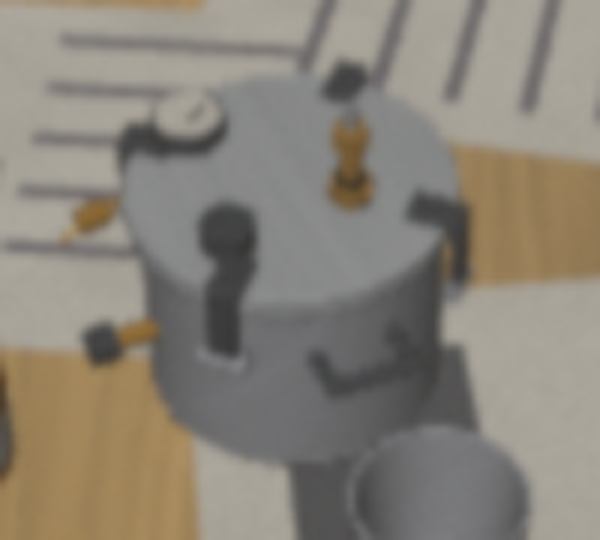

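View pics/t1.png

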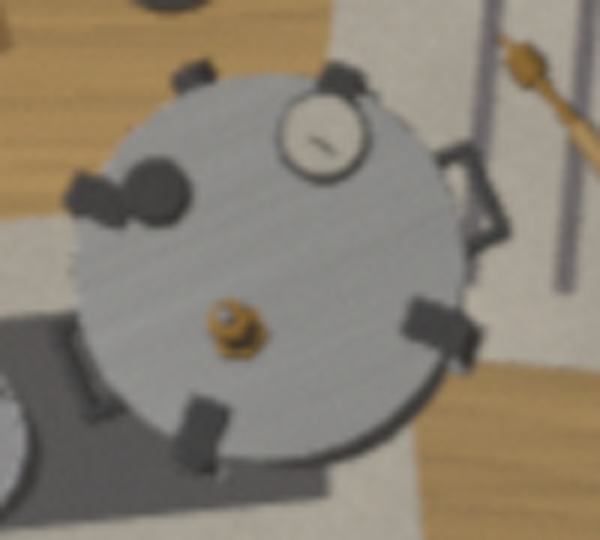

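```bash
python3 - <<'E'
from h import *
s=lambda u,v:ray("side",230+(u+.5)/6-.5,210+(v+.5)/6-.5)
t=lambda u,v:ray("top",190+(u+.5)/6-.5,165+(v+.5)/6-.5)
for n,a,b in [("pin",(350,113),(224,314)),("base",(351,197),(242,337)),("nut",(351,140),(231,323)),("gauge",(189,115),(323,137)),("plug",(227,228),(160,190))]:
    print(n,tri([s(*a),t(*b)]))
# lid ellipse centre: top x 75..468,y 72..460
print(atz(t(271,266),.13), atz(t(225,314),.19))
E
```

```text
pin (array([0.53781009, 0.11758503, 0.18150681]), [np.float64(0.00197570010546278), np.float64(0.001975700105462965)])
base (array([0.53671453, 0.11706921, 0.12766046]), [np.float64(0.0011820854370410397), np.float64(0.0011820854370408868)])
nut (array([0.53703733, 0.11698953, 0.16414676]), [np.float64(0.00160947408128058), np.float64(0.0016094740812807036)])
gauge (array([0.61633873, 0.08406517, 0.15080026]), [np.float64(0.0015920521576005806), np.float64(0.0015920521576004128)])
plug (array([0.59492054, 0.15173261, 0.13950195]), [np.float64(0.0018867978245776078), np.float64(0.0018867978245775381)])
[0.56743639 0.10581055 0.13      ] [0.53861112 0.11588458 0.19      ]
```

```bash
python3 -m pendant '[0,0,0.05,0,0,0,0.0854, 0.02,-0.03,0.02,0,0,0,0.0854, 0.03,-0.04,0,0,0,0,0.0854, 0.03,-0.04,0,0,0,0,0.0854, 0.03,-0.04,0,0,0,0,0.0854, 0.03,-0.04,0,0,0,0,0.0854, 0.03,-0.04,0,0,0,0,0.0854, 0.03,-0.04,0,0,0,0,0.0854, 0.03,-0.04,0,0,0,0,0.0854, 0.03,-0.04,0,0,0,0,0.0854, 0.03,-0.04,0,0,0,0,0.0854,0.028,-0.025,0,0,0,0,0.0854]'; python3 - <<'E'
from h import *
p,q=pose(); print(p,Rq(q).round(3),ctrl.get_obs()["q"].round(3))
E
```

```text
time_s: 2.05
eef_pos: [0.5385, 0.1145, 0.3015]
eef_rot: [-0.693, 0.694, -0.138, 0.138]
wrist_force: [0.1, -0.2, -0.5]
opening: 0.999
[0.53854733 0.11446544 0.30145086] [[ 0.924  0.     0.383]
 [-0.383 -0.     0.924]
 [ 0.    -1.     0.   ]] [-0.006  0.075  1.584 -0.     1.483 -1.184]
```

```bash
python3 - <<'E'
from h import *
ps=pose(); im=ctrl.camera("wrist"); np.save("w1.npy",np.r_[ps[0],ps[1]]); cv2.imwrite("pics/w1.png",im[:,:,::-1])
print(proj("wrist",[.537,.117,.19],ps))
E
python3 -m pendant '[0,0,0,0,0,-10,0.0854,0,0,0,0,0,-10,0.0854,0,0,0,0,0,-10,0.0854,0,0,0,0,0,-10,0.0854,0,0,0,0,0,-10,0.0854,0,0,0,0,0,-10,0.0854,0,0,0,0,0,-10,0.0854,0,0,0,0,0,-10,0.0854,0,0,0,0,0,-10,0.0854,0,0,0,0,0,0,0.0854,0,0,0,0,0,0,0.0854]'
python3 - <<'E'
from h import *
ps=pose(); im=ctrl.camera("wrist"); np.save("w2.npy",np.r_[ps[0],ps[1]]); cv2.imwrite("pics/w2.png",im[:,:,::-1])
print(ps[0],proj("wrist",[.537,.117,.19],ps))
E
```

```text
(np.float64(278.22319437772313), np.float64(199.77082424717335))
time_s: 3.48
eef_pos: [0.5375, 0.1165, 0.3013]
eef_rot: [0.394, -0.394, 0.587, -0.587]
wrist_force: [-1.1, 0.1, -0.0]
opening: 1.001
[0.53748998 0.11653677 0.30131486] (np.float64(273.75575233108685), np.float64(202.15590390005815))
```

View pics/w1.png

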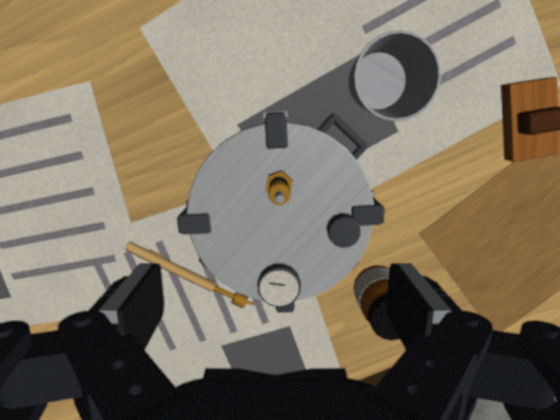

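View pics/w2.png

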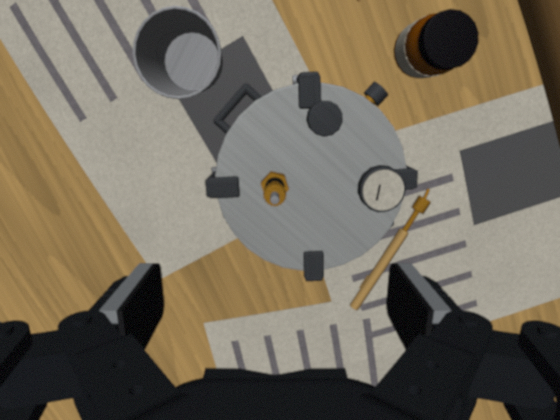

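```bash
python3 - <<'E'
from h import *
a=cv2.imread("pics/w1.png")[160:230,245:315]; b=cv2.imread("pics/w2.png")[160:230,240:310]
cv2.imwrite("pics/wc.png",np.hstack([cv2.resize(x,None,fx=5.5,fy=5.5,interpolation=cv2.INTER_CUBIC) for x in(a,b)]))
E
```

```text
(no output)
```

View pics/wc.png

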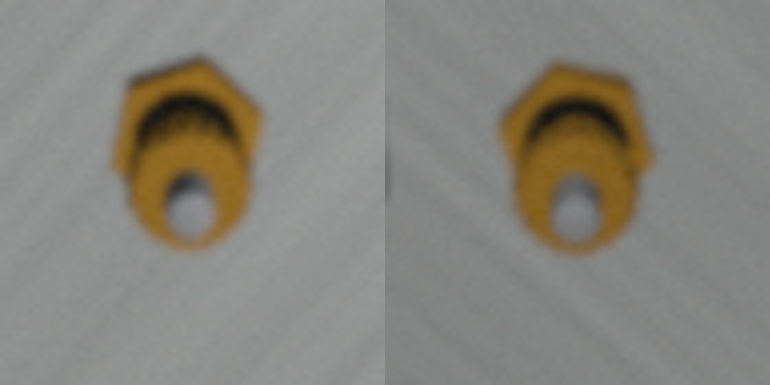

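```bash
python3 - <<'E'
from h import *
a=np.load("w1.npy");b=np.load("w2.npy");P=[(a[:3],a[3:]),(b[:3],b[3:])]
w1=lambda u,v:ray("wrist",245+(u+.5)/5.5-.5,160+(v+.5)/5.5-.5,P[0])
w2=lambda u,v:ray("wrist",240+(u+.5)/5.5-.5,160+(v+.5)/5.5-.5,P[1])
print(tri([w1(190,214),w2(192,214)]))
print(tri([w1(189,190),w2(191,195)]))
t=ray("top",190+224.5/6-.5,165+314.5/6-.5); s=ray("side",230+350.5/6-.5,210+113.5/6-.5)
print(tri([w1(190,214),w2(192,214),t,s]))
# nut screwed radial outer edges: bottom silhouettes
print(w1(190,214)[0])
E
```

```text
(array([0.53811125, 0.11813681, 0.1857237 ]), [np.float64(0.00012367904195564338), np.float64(0.00012367904195569163)])
(array([0.53780378, 0.11811908, 0.17396511]), [np.float64(5.8899044953635215e-05), np.float64(5.889904495371374e-05)])
(array([0.53806819, 0.11762207, 0.18193098]), [np.float64(0.0009512295856125839), np.float64(0.0004155503655889734), np.float64(0.0016748586370822324), np.float64(0.0022946936820686286)])
[0.47871335 0.1395359  0.44381704]
```

```bash
python3 -m pendant '[0,0,0,0,0,-10,0.04,0,0,0,0,0,-10,0.04,0,0,0,0,0,-10,0.04,0,0,0,0,0,-10,0.04,0,0,0,0,0,-10,0.04,0,0,0,0,0,-10,0.04,0,0,0,0,0,-10,0.04,0,0,0,0,0,-10,0.04,0,0,0,0,0,-10,0.04,0,0,-0.03,0,0,0,0.04,0,0,-0.03,0,0,0,0.04,0,0,0,0,0,0,0.04]'
python3 - <<'E'
from h import *
ps=pose(); im=ctrl.camera("wrist"); np.save("w3.npy",np.r_[ps[0],ps[1]]); cv2.imwrite("pics/w3.png",im[:,:,::-1])
print(ps[0],ctrl.get_obs()["q"].round(3),proj("wrist",[.5381,.1181,.1857],ps),proj("wrist",ps[0],ps))
E
```

```text
time_s: 5.03
eef_pos: [0.5358, 0.1164, 0.2389]
eef_rot: [0.139, -0.135, -0.693, 0.694]
wrist_force: [-0.2, -0.2, 0.1]
opening: 0.467
[0.53582379 0.11644646 0.23885855] [-0.003  0.117  1.66   0.     1.367  1.959] (np.float64(268.9941783150531), np.float64(227.20781986612258)) (np.float64(273.16081685036795), np.float64(271.5611778701368))
```

View pics/w3.png

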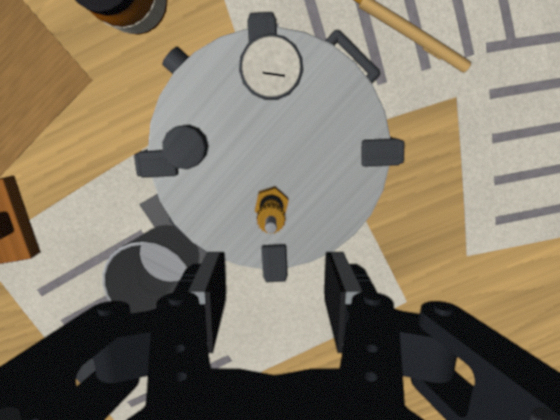

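```bash
python3 - <<'E'
from h import *
im=cv2.imread("pics/w3.png")[180:250,235:305]
cv2.imwrite("pics/w3c.png",cv2.resize(im,None,fx=7,fy=7,interpolation=cv2.INTER_CUBIC))
E
```

```text
(no output)
```

View pics/w3c.png

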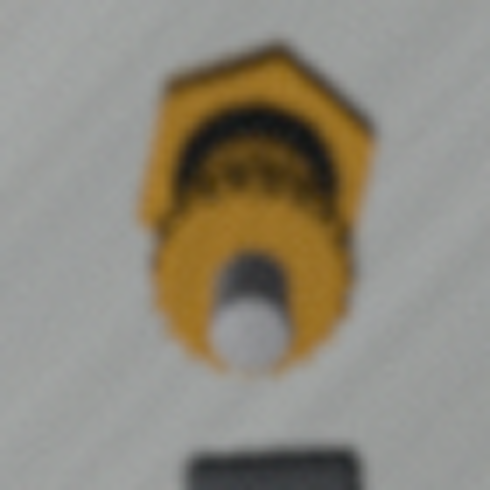

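```bash
python3 - <<'E'
from h import *
a=np.load("w1.npy");b=np.load("w2.npy");c=np.load("w3.npy");P=[(x[:3],x[3:]) for x in (a,b,c)]
w1=lambda u,v:ray("wrist",245+(u+.5)/5.5-.5,160+(v+.5)/5.5-.5,P[0])
w2=lambda u,v:ray("wrist",240+(u+.5)/5.5-.5,160+(v+.5)/5.5-.5,P[1])
w3=lambda u,v:ray("wrist",235+(u+.5)/7-.5,180+(v+.5)/7-.5,P[2])
print(tri([w1(190,214),w2(192,214),w3(251,332)]))
print(tri([w1(190,214),w3(251,332)]))
print(tri([w1(189,190),w2(191,195),w3(253,280)]))
A=Rq(c[3:]);print(A.round(3))
E
```

```text
(array([0.53807614, 0.11816114, 0.18400794]), [np.float64(0.000491437238833859), np.float64(0.000606305474658373), np.float64(0.0008951628121599918)])
(array([0.53777664, 0.1180961 , 0.18445481]), [np.float64(0.0006408772857807726), np.float64(0.0006408772857808441)])
(array([0.53797655, 0.1179911 , 0.17092673]), [np.float64(0.0007099067961553819), np.float64(0.00037515575139836324), np.float64(0.0006781746141890017)])
[[-0.925 -0.005 -0.381]
 [ 0.381  0.    -0.925]
 [ 0.005 -1.     0.002]]
```

```bash
python3 -m pendant '[0.0022,0.0016,-0.02,0,0,0,0.04,0,0,-0.02,0,0,0,0.04,0,0,-0.02,0,0,0,0.04,0,0,0,0,0,0,0.04]'; python3 -m pendant '[0,0,-0.015,0,0,0,0.04,0,0,-0.015,0,0,0,0.04,0,0,0,0,0,0,0.04,0,0,0,0,0,0,0.04]'
python3 - <<'E'
from h import *
ps=pose(); im=ctrl.camera("wrist"); cv2.imwrite("pics/w4.png",im[:,:,::-1]); print(ps,ctrl.get_obs()["wrist_force"])
E
```

```text
time_s: 5.58
eef_pos: [0.5397, 0.1181, 0.1815]
eef_rot: [0.138, -0.137, -0.694, 0.694]
wrist_force: [0.1, 0.4, 0.3]
opening: 0.472
time_s: 6.08
eef_pos: [0.5399, 0.118, 0.1514]
eef_rot: [-0.138, 0.138, 0.694, -0.694]
wrist_force: [0.6, -0.1, 0.0]
opening: 0.465
(array([0.53989069, 0.11802975, 0.15141053]), array([-0.13761783,  0.13765708,  0.69359134, -0.69357257])) [ 0.31240909 -0.14246871  0.88514146]
```

View pics/w4.png

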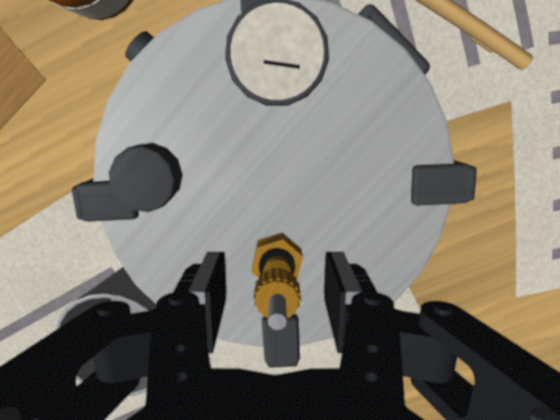

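```bash
python3 -m pendant '[-0.0019,0,-0.004,0,0,0,0.04,0,0,0,0,0,0,0.04,0,0,0,0,0,0,0.03,0,0,0,0,0,0,0.0225,0,0,0,0,0,0,0.018,0,0,0,0,0,0,0.018]'
python3 - <<'E'
from h import *
ps=pose(); im=ctrl.camera("wrist"); cv2.imwrite("pics/w5.png",im[:,:,::-1]); print(ps,ctrl.get_obs()["wrist_force"],ctrl.get_obs()["opening"]*.0854)
E
```

```text
time_s: 6.88
eef_pos: [0.5379, 0.118, 0.1473]
eef_rot: [-0.138, 0.138, 0.694, -0.694]
wrist_force: [0.4, 0.1, -0.2]
opening: 0.212
(array([0.53789865, 0.11804757, 0.14732545]), array([-0.1376057 ,  0.13765689,  0.69358959, -0.69357677])) [-0.52308934  0.04424668 -0.49931932] 0.017953457563569825
```

View pics/w5.png

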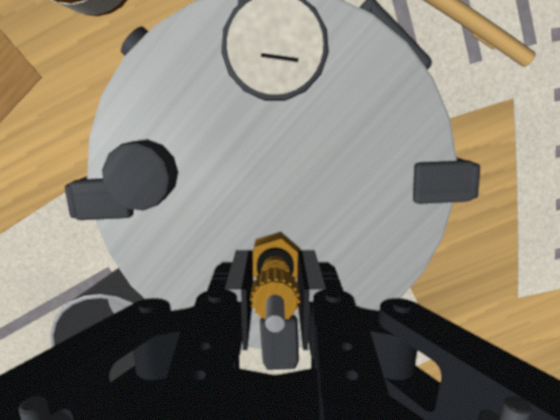

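Jaws straddle the nut (nut about (275,297), pads at 245 and 305) and look centred. Next I close on it.

```bash
python3 -m pendant '[0,0,0,0,0,0,0.014,0,0,0,0,0,0,0.012,0,0,0,0,0,0,0.01,0,0,0,0,0,0,0.01]'
python3 - <<'E'
from h import *
ps=pose(); im=ctrl.camera("wrist"); cv2.imwrite("pics/w6.png",im[150:400,140:420,::-1]); o=ctrl.get_obs();print(ps,o["wrist_force"],o["torque"],o["opening"]*.0854)
E
```

```text
time_s: 7.42
eef_pos: [0.5379, 0.118, 0.1474]
eef_rot: [-0.138, 0.138, 0.694, -0.694]
wrist_force: [-0.1, 0.1, 1.3]
opening: 0.159
(array([0.53792094, 0.11804522, 0.1473754 ]), array([-0.13759215,  0.13768015,  0.69359522, -0.69356921])) [ 0.11340831 -0.14705153  1.63224226] [-0.05568729  0.01286446  0.03852174] 0.01394427941759566
```

View pics/w6.png

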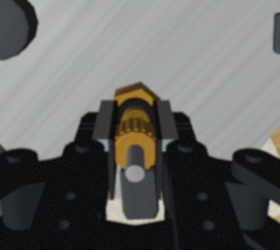

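```bash
python3 -m pendant '[0,0,0.0003,0,0,10,0.01,0,0,0.0003,0,0,10,0.01,0,0,0.0003,0,0,10,0.01,0,0,0.0003,0,0,10,0.01,0,0,0,0,0,0,0.01]'
python3 - <<'E'
from h import *
ps=pose(); im=ctrl.camera("wrist"); cv2.imwrite("pics/w7.png",im[:,:,::-1]); o=ctrl.get_obs();print(ps,o["wrist_force"],o["torque"],o["opening"]*.0854)
E
```

```text
time_s: 8.1
eef_pos: [0.538, 0.1181, 0.1486]
eef_rot: [-0.107, 0.107, -0.699, 0.699]
wrist_force: [0.1, -0.1, 1.9]
opening: 0.161
(array([0.53795686, 0.11805286, 0.14861724]), array([-0.10746239,  0.10727188, -0.69890224,  0.69891362])) [-0.5869635   0.28267847  1.69080502] [0.0114627  0.00112981 0.11801504] 0.013703317822024
```

View pics/w7.png

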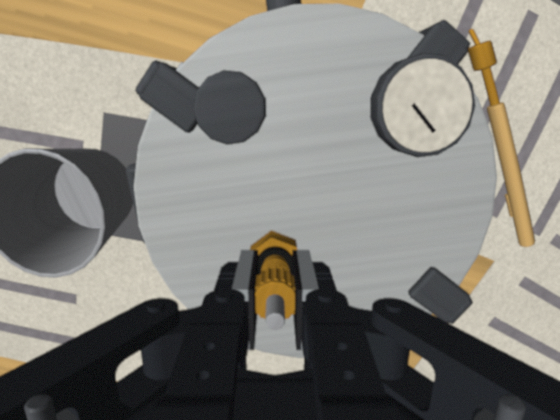

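```bash
python3 -m pendant '[0,0,0.0003,0,0,10,0.01,0,0,0.0003,0,0,10,0.01,0,0,0.0003,0,0,10,0.01,0,0,0.0003,0,0,10,0.01,0,0,0.0003,0,0,10,0.01,0,0,0.0004,0,0,10,0.01,0,0,0.0003,0,0,10,0.01,0,0,0,0,0,0,0.01]'
python3 - <<'E'
from h import *
ps=pose();  o=ctrl.get_obs();print(ps,o["wrist_force"],o["torque"],o["opening"]*.0854)
E
```

```text
time_s: 9.15
eef_pos: [0.5379, 0.1181, 0.1508]
eef_rot: [-0.488, 0.488, -0.512, 0.512]
wrist_force: [-0.8, -0.0, 1.1]
opening: 0.159
(array([0.53792558, 0.11808211, 0.15080978]), array([-0.48818652,  0.4880861 , -0.51154788,  0.51162939])) [-0.81567763 -0.04364623  1.08020206] [0.02715741 0.07767262 0.06694186] 0.013571363710025111
```

```bash
python3 -m pendant '[0,0,0.0003,0,0,10,0.01,0,0,0.0003,0,0,10,0.01,0,0,0.0003,0,0,10,0.01,0,0,0.0003,0,0,8,0.01,0,0,0,0,0,0,0.01]'
python3 - <<'E'
from h import *
ps=pose(); im=ctrl.camera("wrist"); cv2.imwrite("pics/w8.png",im[:,:,::-1]);  o=ctrl.get_obs();print(o["q"][5],ps,o["wrist_force"],o["torque"],o["opening"]*.0854)
E
```

```text
time_s: 9.78
eef_pos: [0.5379, 0.1181, 0.152]
eef_rot: [0.628, -0.628, 0.325, -0.325]
wrist_force: [0.3, -0.2, 2.4]
opening: 0.163
-0.6136606006603156 (array([0.53790099, 0.11806168, 0.15197248]), array([ 0.62787216, -0.62782866,  0.32523549, -0.32531462])) [-0.36966541  0.99287242  2.36252793] [ 0.03400029  0.08322548 -0.00016899] 0.01363593455527303
```

View pics/w8.png

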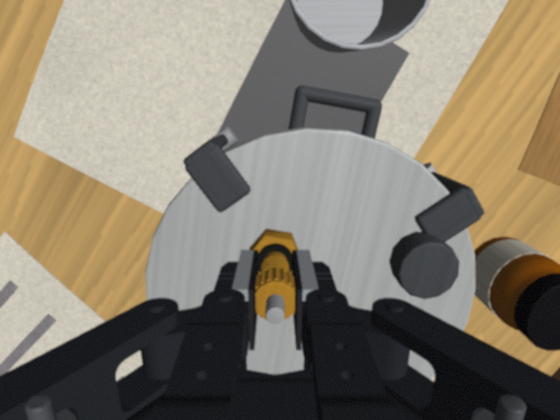

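```bash
for k in 1; do python3 -m pendant '[0,0,0.0003,0,0,10,0.01,0,0,0.0003,0,0,10,0.01]'; python3 -c "
from bench import ctrl
o=ctrl.get_obs();print(o['torque'],o['q'][5])"; python3 -m pendant '[0,0,0.0002,0,0,5,0.01]'; python3 -c "
from bench import ctrl
o=ctrl.get_obs();print(o['torque'],o['q'][5])"; python3 -m pendant '[0,0,0.0002,0,0,5,0.01]'; python3 -c "
from bench import ctrl
o=ctrl.get_obs();print(o['torque'],o['q'][5])"; done
```

```text
time_s: 10.07
eef_pos: [0.5379, 0.1181, 0.1526]
eef_rot: [0.675, -0.675, 0.209, -0.209]
wrist_force: [0.6, 0.9, 2.6]
opening: 0.16
[-0.02593986  0.04944261 -0.14815457] -0.9689129315684172
time_s: 10.2
eef_pos: [0.5378, 0.1181, 0.1526]
eef_rot: [0.684, -0.684, 0.181, -0.181]
wrist_force: [-0.3, 0.0, 1.5]
opening: 0.159
[ 0.04792084  0.01404609 -0.47323869] -1.0538804961917536
time_s: 10.32
eef_pos: [0.5377, 0.1181, 0.1527]
eef_rot: [0.691, -0.691, 0.151, -0.151]
wrist_force: [-0.1, 0.5, -4.0]
opening: 0.163
[0.10513965 0.03003136 0.16809812] -1.1398938640925844
```

```bash
python3 -m pendant '[0,0,-0.0003,0,0,0,0.01,0,0,0,0,0,0,0.02,0,0,0,0,0,0,0.03,0,0,0,0,0,0,0.04,0,0,0,0,0,0,0.04]'
python3 - <<'E'
from h import *
ps=pose(); im=ctrl.camera("wrist"); cv2.imwrite("pics/w9.png",im[:,:,::-1]);  o=ctrl.get_obs();print(o["q"][5],ps,o["wrist_force"],o["torque"],o["opening"]*.0854)
E
python3 -m pendant '[0,0,0.02,0,0,0,0.04,0,0,0.03,0,0,0,0.04,0,0,0.04,0,0,0,0.04,0,0,0,0,0,0,0.04,0,0,0,0,0,0,0.04]'
python3 - <<'E'
from h import *
ps=pose(); im=ctrl.camera("wrist"); np.save("w10.npy",np.r_[ps[0],ps[1]]);cv2.imwrite("pics/w10.png",cv2.resize(im[160:250,230:320,::-1],None,fx=6,fy=6,interpolation=cv2.INTER_CUBIC));  o=ctrl.get_obs();print(o["q"][5],ps,o["wrist_force"],o["torque"],o["opening"]*.0854)
print(proj("wrist",(.538,.118,.1845),ps))
E
```

```text
time_s: 10.95
eef_pos: [0.5379, 0.118, 0.1527]
eef_rot: [0.691, -0.691, 0.15, -0.15]
wrist_force: [0.4, 0.1, -0.4]
opening: 0.468
-1.1432500551881368 (array([0.5379351 , 0.11803162, 0.15268059]), array([ 0.69103992, -0.69103202,  0.14983773, -0.14995741])) [ 0.71242991 -0.13247692 -0.42380845] [-0.05985605 -0.01386679 -0.04134169] 0.040257117244932555
time_s: 11.62
eef_pos: [0.5376, 0.118, 0.2421]
eef_rot: [-0.691, 0.691, -0.15, 0.15]
wrist_force: [-0.0, 0.5, -1.1]
opening: 0.469
-1.1435146965706897 (array([0.53755718, 0.11802986, 0.24214467]), array([-0.6910072 ,  0.69111912, -0.14990821,  0.14963605])) [-0.25311278  0.26441134 -0.35796532] [ 0.01785149 -0.01583147  0.02196247] 0.04005265818895721
(np.float64(276.2484540643166), np.float64(228.0089139389573))
```

View pics/w9.png

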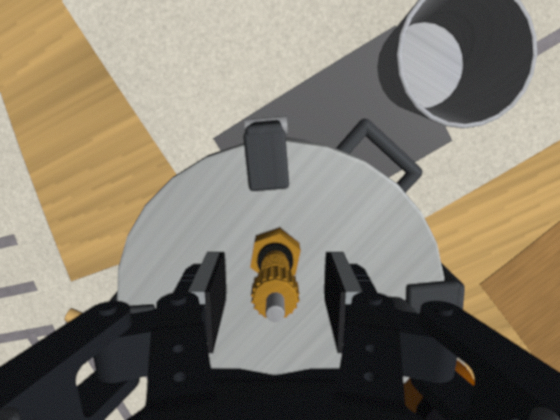

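View pics/w10.png

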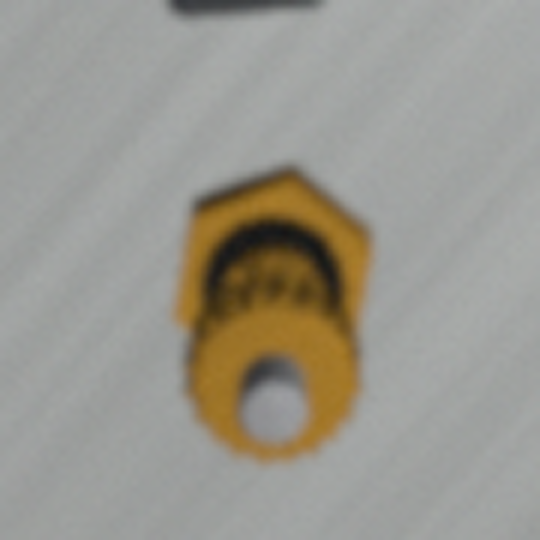

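```bash
python3 - <<'E'
from h import *
def circ(c,r): 
    t=np.linspace(0,2*np.pi,60); return [(c[0]+r*np.cos(x),c[1]+r*np.sin(x),c[2]) for x in t]
outs=[]
for f,u0,v0 in (("w3",235,180),("w10",230,160)):
    a=np.load(f+".npy");ps=(a[:3],a[3:])
    full=cv2.imread("pics/w3.png")[180:250,235:305] if f=="w3" else None
    im=cv2.resize(full,None,fx=6,fy=6,interpolation=cv2.INTER_CUBIC) if full is not None else cv2.imread("pics/w10.png")
    tip=.1850
    for z,r,col in ((tip,.0032,(255,0,0)),(tip-.0145,.008,(0,0,255)),(tip-.008,.008,(0,255,0))):
        pts=np.array([proj("wrist",p,ps) for p in circ((.538,.118,z),r)])
        pts=((pts-[u0,v0]+.5)*6-.5).round().astype(int); cv2.polylines(im,[pts],True,col,1)
    outs.append(cv2.resize(im,(400,400)) if f!="w3" else cv2.resize(im,(400,400)))
cv2.imwrite("pics/ov.png",np.hstack(outs))
E
```

```text
(no output)
```

View pics/ov.png

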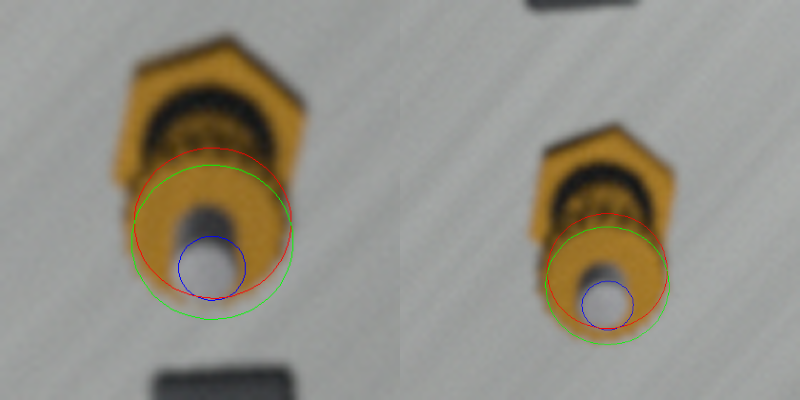

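```bash
python3 -m pendant '[0.0003,0,0,0,0,0,0,0,0,0,0,0,0,0,0,0,-0.02,0,0,0,0,0,0,-0.02,0,0,0,0,0,0,-0.008,0,0,0,0,0,0,0,0,0,0,0,0,0,0,0,0,0,0]'
python3 - <<'E'
from h import *
ps=pose(); im=ctrl.camera("wrist"); cv2.imwrite("pics/w11.png",im[:,:,::-1]);  o=ctrl.get_obs();print(ps,o["wrist_force"],o["opening"])
E
```

```text
time_s: 12.55
eef_pos: [0.5387, 0.118, 0.1954]
eef_rot: [0.691, -0.691, 0.149, -0.15]
wrist_force: [0.7, -0.2, -0.1]
opening: -0.001
(array([0.53871232, 0.11803803, 0.19541649]), array([ 0.69116029, -0.69098391,  0.14929091, -0.15016963])) [-0.07567653 -0.70326486  0.23291361] 0.0010890883113433406
```

View pics/w11.png

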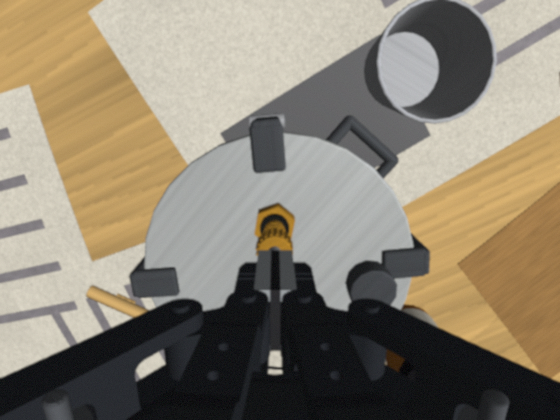

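Fingers are shut right over the pin at (275,250). Next I find contact in small steps.

```bash
python3 -m pendant '[-0.0006,0,-0.004,0,0,0,0,0,0,-0.003,0,0,0,0]'; python3 -m pendant '[0,0,-0.001,0,0,0,0]'; python3 -m pendant '[0,0,-0.001,0,0,0,0]';python3 -m pendant '[0,0,-0.001,0,0,0,0]'; python3 -m pendant '[0,0,-0.001,0,0,0,0]'
```

```text
time_s: 12.85
eef_pos: [0.5376, 0.1181, 0.1876]
eef_rot: [0.691, -0.691, 0.15, -0.15]
wrist_force: [-0.8, -0.5, -1.0]
opening: -0.001
time_s: 12.98
eef_pos: [0.5374, 0.1181, 0.1863]
eef_rot: [-0.691, 0.691, -0.15, 0.15]
wrist_force: [-0.0, -0.4, 2.7]
opening: 0.0
time_s: 13.1
eef_pos: [0.5378, 0.1181, 0.1859]
eef_rot: [0.691, -0.691, 0.15, -0.15]
wrist_force: [-1.2, -0.6, 3.2]
opening: 0.001
time_s: 13.22
eef_pos: [0.5379, 0.1181, 0.1851]
eef_rot: [0.691, -0.691, 0.149, -0.15]
wrist_force: [-1.0, -0.9, 3.5]
opening: 0.002
time_s: 13.35
eef_pos: [0.5379, 0.1181, 0.1841]
eef_rot: [0.691, -0.691, 0.149, -0.15]
wrist_force: [-1.8, 0.1, 5.4]
opening: -0.002
```

```bash
python3 -m pendant '[0,0,-0.001,0,0,0,0]'; python3 -m pendant '[0,0,-0.001,0,0,0,0]';python3 -m pendant '[0,0,-0.0005,0,0,0,0,0,0,0,0,0,0,0]'
```

```text
time_s: 13.48
eef_pos: [0.538, 0.118, 0.1832]
eef_rot: [0.691, -0.691, 0.149, -0.15]
wrist_force: [-1.0, -1.0, 5.8]
opening: -0.002
time_s: 13.6
eef_pos: [0.5381, 0.118, 0.1824]
eef_rot: [0.691, -0.691, 0.149, -0.15]
wrist_force: [-1.0, 0.1, 7.1]
opening: 0.002
time_s: 13.85
eef_pos: [0.5382, 0.1181, 0.1821]
eef_rot: [0.691, -0.691, 0.149, -0.15]
wrist_force: [-1.2, 0.2, 8.5]
opening: 0.004
```

```bash
python3 -m pendant '[0,0,-0.0005,0,0,0,0,0,0,0,0,0,0,0]'; python3 -m pendant '[0,0,-0.0005,0,0,0,0,0,0,0,0,0,0,0]';python3 -m pendant '[0,0,-0.0004,0,0,0,0,0,0,0,0,0,0,0]'
```

```text
time_s: 14.1
eef_pos: [0.5382, 0.1181, 0.1817]
eef_rot: [0.691, -0.691, 0.149, -0.15]
wrist_force: [-1.9, -0.8, 8.6]
opening: -0.0
time_s: 14.35
eef_pos: [0.5383, 0.1181, 0.1813]
eef_rot: [0.691, -0.691, 0.149, -0.15]
wrist_force: [-1.0, -0.4, 9.7]
opening: 0.002
time_s: 14.6
eef_pos: [0.5384, 0.1181, 0.181]
eef_rot: [0.691, -0.691, 0.149, -0.15]
wrist_force: [-1.9, -1.0, 9.0]
opening: -0.004
```

```bash
python3 -m pendant '[0,0,-0.0004,0,0,0,0,0,0,0,0,0,0,0]'; python3 -m pendant '[0,0,-0.0003,0,0,0,0,0,0,0,0,0,0,0]'; python3 -m pendant '[0,0,0,0,0,0,0,0,0,0,0,0,0,0,0,0,0,0,0,0,0,0,0,0,0,0,0,0]'
```

```text
time_s: 14.85
eef_pos: [0.5385, 0.1181, 0.1809]
eef_rot: [0.691, -0.691, 0.149, -0.151]
wrist_force: [-1.5, 0.2, 9.7]
opening: -0.001
time_s: 15.1
eef_pos: [0.5386, 0.1181, 0.1808]
eef_rot: [0.691, -0.691, 0.149, -0.151]
wrist_force: [-2.3, -0.5, 10.9]
opening: 0.001
time_s: 15.6
eef_pos: [0.5386, 0.1181, 0.1808]
eef_rot: [0.691, -0.691, 0.149, -0.151]
wrist_force: [-1.7, -0.5, 11.2]
opening: 0.001
```

```bash
python3 -m pendant '[0,0,0,0,0,0,0,0,0,0,0,0,0,0,0,0,0,0,0,0,0,0,0,0,0,0,0,0,0,0,0,0,0,0,0,0,0,0,0,0,0,0,0,0,0,0,0,0,0,0,0,0,0,0,0,0,0,0,0,0,0,0,0,0,0,0,0,0,0,0]'; python3 -m pendant '[0,0,0,0,0,0,0,0,0,0,0,0,0,0,0,0,0,0,0,0,0,0,0,0,0,0,0,0,0,0,0,0,0,0,0,0,0,0,0,0,0,0,0,0,0,0,0,0,0,0,0,0,0,0,0,0]'
python3 -m pendant '[0,0,0.002,0,0,0,0,0,0,0.003,0,0,0,0,0,0,0.005,0,0,0,0,0,0,0.02,0,0,0,0,0,0,0.03,0,0,0,0,0,0,0.01,0,0,0,0,0,0,0,0,0,0,0,0,0,0,0,0,0,0]'
python3 - <<'E'
from h import *
ps=pose(); im=ctrl.camera("wrist"); cv2.imwrite("pics/w12.png",im[:,:,::-1]); c=im[160:230,240:310,::-1].copy()
c=cv2.resize(c,None,fx=6,fy=6,interpolation=cv2.INTER_CUBIC)
for z,r,col in ((.186,.0032,(255,0,0)),(.178,.008,(0,255,0))):
    t=np.linspace(0,6.283,60)
    p=np.array([proj("wrist",(.538+r*np.cos(x),.118+r*np.sin(x),z),ps) for x in t]); p=((p-[240,160]+.5)*6-.5).round().astype(int); cv2.polylines(c,[p],True,col,1)
cv2.imwrite("pics/w12c.png",c); print(ps,proj("wrist",(.538,.118,.186),ps))
E
```

```text
time_s: 16.85
eef_pos: [0.5386, 0.1181, 0.1807]
eef_rot: [0.691, -0.691, 0.149, -0.151]
wrist_force: [-2.0, 0.0, 10.6]
opening: 0.002
time_s: 17.85
eef_pos: [0.5386, 0.1181, 0.1808]
eef_rot: [0.691, -0.691, 0.149, -0.151]
wrist_force: [-2.5, -0.3, 10.1]
opening: -0.002
time_s: 18.85
eef_pos: [0.5368, 0.118, 0.2475]
eef_rot: [-0.691, 0.691, -0.151, 0.149]
wrist_force: [0.2, 0.2, 0.7]
opening: -0.001
(array([0.53677933, 0.11802461, 0.2474875 ]), array([-0.69089296,  0.69124788, -0.15054306,  0.14892976])) (np.float64(276.87734157448074), np.float64(227.2629316803059))
```

View pics/w12.png

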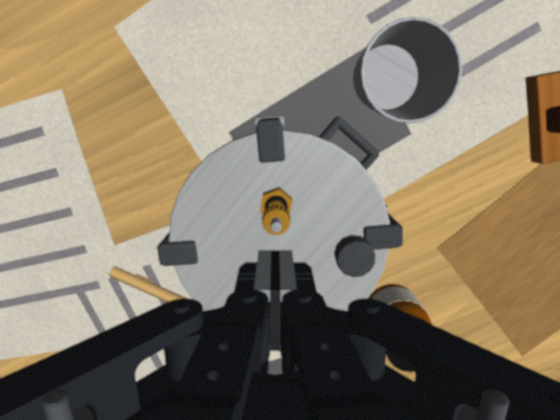

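View pics/w12c.png

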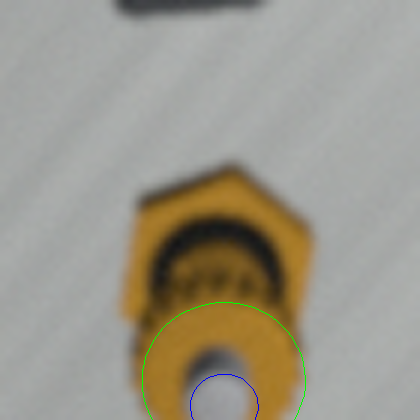

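```bash
python3 - <<'E'
from h import *
crop("side","pics/s2.png",150,130,250,250,2.4)
print(ctrl.get_obs()["time_s"])
E
```

```text
18.95
```

View pics/s2.png

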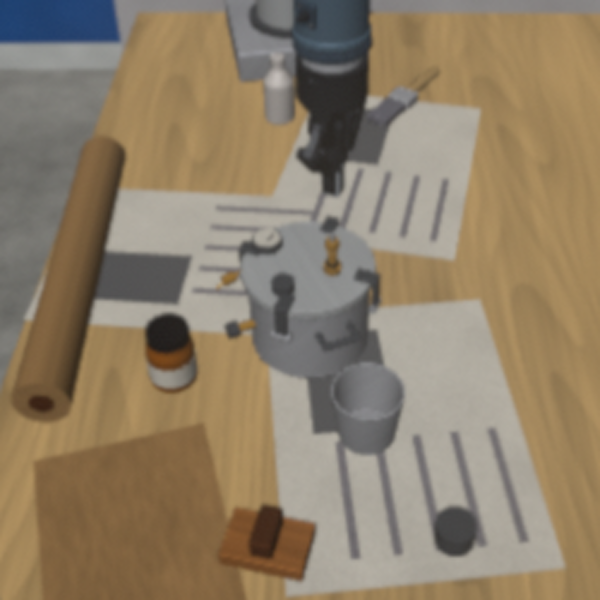

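The side view shows the gripper clear above the pot, the nut raised on an upright stem at (333,255), and the bystanders in place.

```bash
python3 -c "
from bench import ctrl
print(ctrl.hand_in())"
```

```text
the job is handed in; nothing more can be done
None
```

I bled the pot and handed the job in at about 19 s of the 64 s allowed; the hand-in gives no verdict.

- **Unscrewing:** One grasp was enough. I turned the nut anticlockwise until the torque jumped to about 0.47 N m, after roughly 170° of turn, which I took as the end stop. Then I let go.
- **Pressing:** With the fingers shut, I pressed the pin down until it stopped moving. I held it there for over 2.5 s at about 10–11 N, then backed off.
- **Last checks:**
  - The wrist picture fits the pin being back up, with about 8 mm showing above the raised nut.
  - In the wrist and side pictures the stem looks straight, the other things look unmoved, and the gripper is clear of everything.

**Less certain:**
- The pin travel I measured was about 5.6 mm, against the 6 mm expected at full unscrew. That alone would put the nut at about 3.0 rad. I put the difference down to not knowing exactly where contact began.
- I did not grasp the nut a second time to confirm it was at the stop.
- The side and top cameras put the pin tip about 4 mm lower than the wrist camera did. I used the wrist value, and contact at about 0.186 m agreed with it.

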